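Sort the test-bench handful into its trays

ROBOT

A 6-joint arm with a two-finger parallel gripper is mounted at the origin on a cart in front of the work surface, level with it; the furniture and walls round the work are solid. World frame = base frame: x ahead of the robot, y to its left, z up, the work surface at z = 0. Lengths are in m, angles in rad, forces in N, time in s.
With the tool pointing down it reaches from about 0.325 to 0.9 m from the base axis. Payload 6.1 kg.
Tool frame: the origin (TCP) lies midway between the tips of the shut fingers; the grasp point (between the pads) lies 19 mm behind it; z points along the fingers, y is the line along which they close (so a half turn about z gives the same grasp; the last joint's range is limited). The gripper opens to 87 mm and grips with 3 to 60 N. Pads are 19 mm wide; open, the fingers measure 117 mm over their backs; the gripper's body (75 mm by 190 mm) begins 51 mm behind the grasp point.
Start: joints at [1.139, 0.22, 1.526, -0, 1.395, -0.126], TCP at [0.188, 0.596, 0.223] pointing down, gripper open.
Joint ranges: [-2.98, 2.98], [-0.91, 2.08], [0.09, 2.57], [-1.24, 4.39], [0.2, 2.65], [-2.68, 2.68]. Speed limits (rad/s): [2.57, 2.57, 3.01, 3.14, 3.14, 3.14].

INTERFACE

Orientations are given as a rotation vector (axis times angle).
In Python, from workcell import state, get_image, get_calibration, finish_job gives the robot as it stands. The module is installed in compiled form; this text tells all that it offers.
- The arm moves only by the tool send_rows, never from a script. Its argument "moves" is one flat list of numbers, 5 for each row, row after row: the shift along the tool's x, y, z as a fraction of full scale, then the turn about the tool's z as a fraction of full scale, then the closure, from 0 (fully open) to 1 (shut). A call has 1 to 12 rows; each row shifts and turns the commanded pose from where the row before left it, along the tool's axes as they then stand; what a row does not reach is not made up. Full scale, the value 1, is 0.05 m for a shift and 0.1 rad for a turn. A row lasts 1/8 s, in which the tool goes at most 62.5 mm and 10.7 degrees, less where a joint would pass 70% of its speed; a pose out of reach is approached as far as the arm can. A call with a number of a shift or a turn outside -1 to 1 is refused whole. A call with a gripper value outside its range is refused whole. The fingers move at their own pace and stop on an object; "newtons" is the grip in N (left out, the last holds). Time passes only in rows, so rows that do not move let the fingers close. It gives the time, the measured TCP pose, the force, the opening and the grip force at its end, in the units of the state.
- state(): the state, without advancing time (a new reading comes with each control period).
- get_image(name): name is "scene" or "top"; returns the picture (480x640x3 uint8, blue, green, red); there is no depth.
- get_calibration(name): a dict with "K" (3x3 intrinsics, pixels), "camera_from_world" (4x4, takes a point from world to camera coordinates). Camera axes: x right, y up, looking along -z (the intrinsics and any distortion apply to the point x, -y, -z); pixel columns grow to the right and rows downward; lengths in m; the calibration is good to about 2 mm. A picture is of the moment at which its call begins. get_calibration takes no time and is no camera call.
- finish_job(): hands the job in; it is judged then, once.
The state is a dict: "time_s": time; "q": joint angles; "qd": joint speeds; "joint_efforts": joint torques, N m; "ee_pos": TCP position; "tool_rot": TCP orientation; "ft_force": force on the tool from outside, world axes, zero at the start; "torque": the same for the moment, N m; "width": finger opening in m; "gripper_force": force on a finger pad.
Only numpy, scipy, OpenCV 4.12 (cv2) and the standard library are available. Lean on these libraries where they do the work, as an engineer would, in place of code of your own. Each camera call takes 0.05 s, during which the arm holds its last target. There are 200 camera calls.

TASK

Tidy up after the water test: stand the two glass vials upright in the round pockets of the vial rack and the two lidded jars upright in the square bays of the jar tray, one to each pocket or bay, and lay the test-strip tube lengthwise in the flat open tray with no divider. Carry the open vials upright, and leave the orange-capped dropper bottle and the loose blue screw cap where they are.

Things in the scene. Friction and masses are not known exactly. Their poses are not given: they have to be found in the camera images.
- vial_a_mid (a point): open clear glass vial with a little pale liquid, standing upright; straight round wall 27 mm in diameter (29 mm at the rim), 81 mm tall, about 40 g. This point is its centre, 40.5 mm above its base; z is up its axis. One of two alike vials.
- vial_b_mid (a point): open clear glass vial with a little pale liquid, standing upright; straight round wall 27 mm in diameter (29 mm at the rim), 81 mm tall, about 40 g. This point is its centre, 40.5 mm above its base; z is up its axis. One of two alike vials.
- jar_a_mid (a point): clear jar with a cream lid, standing upright; round body 38 mm in diameter up to 60 mm, lid 34 mm in diameter above, 72 mm tall in all, about 55 g. This point is its centre, 36 mm above its base; z is up its axis. One of two alike jars.
- jar_b_mid (a point): clear jar with a cream lid, standing upright; round body 38 mm in diameter up to 60 mm, lid 34 mm in diameter above, 72 mm tall in all, about 55 g. This point is its centre, 36 mm above its base; z is up its axis. One of two alike jars.
- strip_tube_mid (a point): white tube of test strips with a green screw cap, lying flat; 98 mm long, round body 27 mm in diameter, squarish 30 mm cap over the last 20 mm at its -y end, so it hardly rolls; about 30 g. This point is its centre, 15 mm above what it lies on; y runs along its length, z up. Body straight from -29 to +49 mm along y. Neighbours may be as tall as 81 mm and 90 mm away.
- vial_rack: grey block 124 x 66 x 18 mm with two round pockets 48 mm in diameter and 14 mm deep, centred 31 mm either side of its origin along x (pocket floor 4 mm above the worktop). Fixed; turned up to 0.35 rad from the world x axis. Origin: centre of its underside; x along its length, z up.
- jar_tray: grey tray 128 x 66 x 18 mm with 4 mm walls and one divider that makes two square bays about 58 x 58 mm, centred 31 mm either side of its origin along x (floor 4 mm above the worktop, walls 14 mm above the floor). Fixed; turned up to 0.35 rad from the world x axis. Origin: centre of its underside; x along its length, z up.
- strip_tray: grey flat open tray 133 x 68 x 12 mm without divider; inside 125 x 60 mm, floor 4 mm above the worktop, walls 8 mm above the floor, which fingers round the tube must stay above or inside of. Fixed; turned up to 0.35 rad from the world x axis. Origin: centre of its underside; x along its length, z up.
- dropper_mid (a point): bystander: white dropper bottle with an orange pointed cap, 40 mm in diameter, 107 mm tall, loose; must stay where it stands. This point is its centre, 53.5 mm above its base.
- cap_mid (a point): bystander: blue screw cap lying open side up, 31 mm in diameter, 14 mm tall, loose; must stay where it lies. This point is its centre, 7 mm above its base.
There are look-alikes about, which are no part of the job. What is shaped like the part that bears jar_b_mid but purple or red is not meant.

How it is judged:
By the outcome, as a careful person would: the job done as asked, in the order asked, and still so for the second after the job is handed in, with the robot touching nothing.
It also fails if it takes over 133 s, if anything falls off the work surface, if the arm or the gripper's body presses on something with over 40 N, if the wrist force passes 120 N, or if a joint passes its speed limit or range.

## Working session

There is one attempt and no reset: what is moved stays moved. The work goes in short steps, Python scripts to look and compute and a tool call to move; the robot and the scene stay as the last step left them, time stands still between calls to the robot, and variables do not carry over. Pictures are saved under pics/ and viewed, at most 14 in all, crops included, and the job is handed in when it is done.

Besides the shell and the picture viewer there is one more tool, called after "Emit:" as name(argument=value, ...), one argument or row to a line, values as JSON. send_rows: Moves the arm, as the interface text tells. Its arguments: {"type":"object","properties":{"moves":{"type":"array","items":{"type":"number"}},"newtons":{"type":"number"}},"required":["moves"]}

```bash
mkdir -p pics
python3 - <<'E'
from workcell import *
import cv2,numpy as np
s=state();print({k:np.round(v,3).tolist() for k,v in s.items()})
for n in("scene","top"):
    cv2.imwrite(f"pics/{n}0.png",get_image(n)); c=get_calibration(n);print(n,{k:np.round(v,4).tolist() if not isinstance(v,str) else v for k,v in c.items()})
E
```

```text
{'time_s': 0.0, 'q': [1.139, 0.221, 1.528, -0.0, 1.395, -0.126], 'qd': [0.0, 0.002, -0.001, 0.001, 0.002, -0.002], 'joint_efforts': [0.002, -49.461, -38.738, 0.07, 0.057, -0.0], 'ee_pos': [0.188, 0.595, 0.221], 'tool_rot': [-0.478, -3.104, 0.003], 'ft_force': [0.652, 0.421, 0.588], 'torque': [0.006, -0.03, -0.036], 'gripper_force': 0.0, 'width': 0.087}
scene {'K': [[540.3755, 0.0, 316.3622], [0.0, 540.3755, 233.9039], [0.0, 0.0, 1.0]], 'camera_from_world': [[0.5268, -0.85, -0.0014, -0.2612], [0.6406, 0.3959, 0.658, -0.4032], [-0.5587, -0.3475, 0.753, -0.9404], [0.0, 0.0, 0.0, 1.0]]}
top {'K': [[530.1712, 0.0, 319.7123], [0.0, 530.1712, 244.1155], [0.0, 0.0, 1.0]], 'camera_from_world': [[-0.0057, -1.0, -0.0013, 0.0081], [0.9944, -0.0058, 0.1056, -0.5379], [-0.1056, -0.0006, 0.9944, -1.509], [0.0, 0.0, 0.0, 1.0]]}
```

View pics/scene0.png

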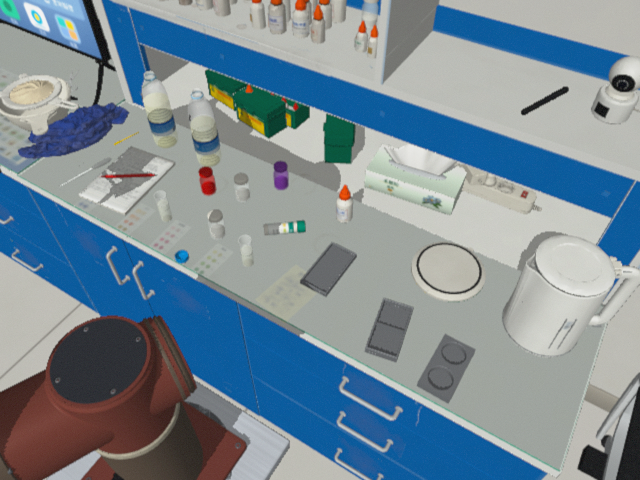

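View pics/top0.png

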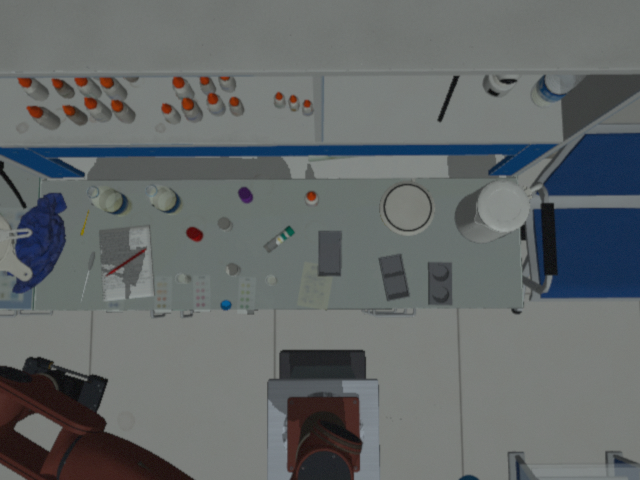

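The scene view shows vials at (164,205) and (247,250), cream-lidded jars at (241,186) and (217,223), and the tube at (285,228). The strip tray is at (328,268), the jar tray at (389,328) and the vial rack at (446,367). Bystanders are the dropper at (345,203) and the blue cap at (182,256). The jar look-alikes are red (207,180) and purple (281,175), and both are rejected by colour. Next I'll check with close crops.

```bash
cat > h.py <<'E'
import cv2,numpy as np
from workcell import *
cal={n:get_calibration(n) for n in("scene","top")}
def proj(n,p):
    T=np.array(cal[n]["camera_from_world"]);c=T[:3,:3]@p+T[:3,3];u=np.array(cal[n]["K"])@[c[0],-c[1],-c[2]];return u[:2]/u[2]
def ray(n,px):
    T=np.array(cal[n]["camera_from_world"]);R=T[:3,:3];d=np.linalg.inv(cal[n]["K"])@[px[0],px[1],1]
    return -R.T@T[:3,3],R.T@np.array([d[0],-d[1],-d[2]])
def onz(n,px,z):
    o,d=ray(n,px);return (o+d*(z-o[2])/d[2])
def tri(a,b):
    A=np.zeros((3,3));y=np.zeros(3)
    for n,p in(("scene",a),("top",b)):
        o,d=ray(n,p);d/=np.linalg.norm(d);P=np.eye(3)-np.outer(d,d);A+=P;y+=P@o
    return np.linalg.solve(A,y)
E
python3 - <<'E'
import cv2
s=cv2.imread("pics/scene0.png");t=cv2.imread("pics/top0.png")
cv2.imwrite("pics/s1.png",cv2.resize(s[155:285,150:310],None,fx=4.6,fy=4.6,interpolation=2))
cv2.imwrite("pics/t1.png",cv2.resize(t[175:315,150:310],None,fx=4.2,fy=4.2,interpolation=2))
cv2.imwrite("pics/s2.png",cv2.resize(s[170:410,295:485],None,fx=2.5*1,fy=2.5,interpolation=2))
E
```

```text
(no output)
```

View pics/s1.png

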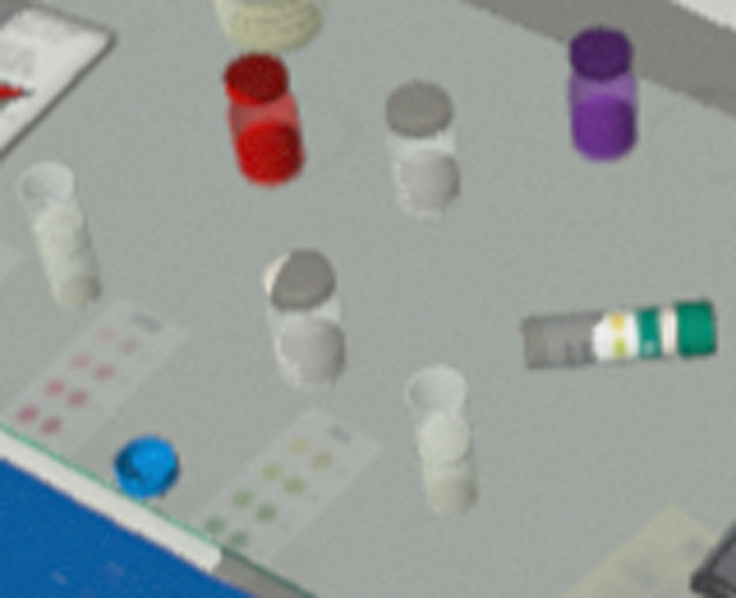

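View pics/t1.png

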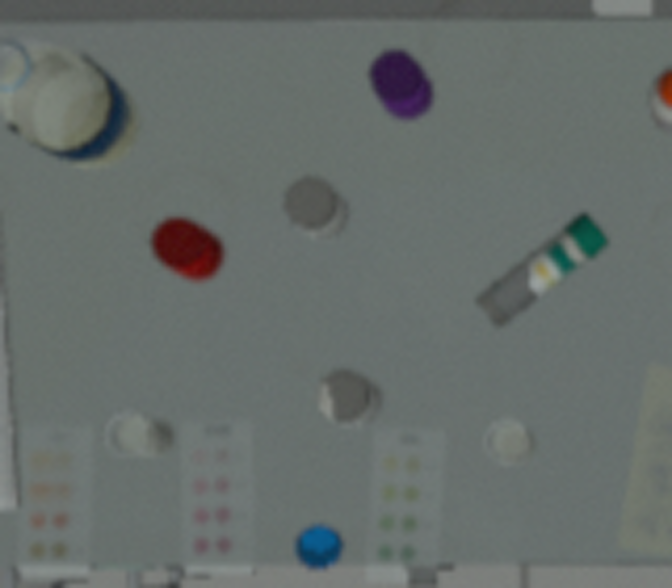

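The crops confirm the choice: the grey/cream-lidded jars are at s1 (420,109) and (302,279), the vial rims at (47,183) and (437,388), and the tube's green cap end at (715,328). Now the measurements.

Run:
```python
from h import *
S=lambda x,y:(150+x/4.6-.4,155+y/4.6-.4); T=lambda x,y:(150+x/4.2-.4,175+y/4.2-.4)
for nm,s,t,z in [("jarfar",(420,109),(313,203),.072),("jarnear",(302,279),(350,396),.072),("vialL",(47,183),(126,433),.081),("vialR",(437,388),(509,441),.081),("tubecap",(715,328),(595,226),.015),("tubeend",(525,342),(490,312),.015),("blue",(147,465),(320,543),.012),("red",(257,77),(182,244),.072)]:
    a=S(*s);b=T(*t);print(nm,"scene",onz("scene",a,z).round(4),"top",onz("top",b,z).round(4),"tri",tri(a,b).round(4))
# trays
for n,roi in(("scene",(slice(235,410),slice(295,485))),("top",(slice(225,310),slice(310,460)))):
    im=cv2.imread(f"pics/{n}0.png");g=im.max(2).astype(int)
    sub=im[roi].max(2);m=(sub<(115 if n=="scene" else 88)).astype(np.uint8)
    m=cv2.morphologyEx(m,cv2.MORPH_CLOSE,np.ones((5,5)))
    for c in cv2.findContours(m,0,2)[0]:
        if cv2.contourArea(c)<300: continue
        r=cv2.minAreaRect(c);q=cv2.boxPoints(r)+[roi[1].start,roi[0].start]
        M=cv2.moments(c);ce=(M['m10']/M['m00']+roi[1].start,M['m01']/M['m00']+roi[0].start)
        print(n,np.round(ce,1),cv2.contourArea(c),"c@.015",onz(n,ce,.015).round(4))
        hull=cv2.approxPolyDP(cv2.convexHull(c),5,True)[:,0]+[roi[1].start,roi[0].start]
        print("  ",[(h.tolist(),onz(n,h,.015)[:2].round(3).tolist()) for h in hull])
```

```text
jarfar scene [0.5952 0.2775 0.072 ] top [0.5952 0.2751 0.072 ] tri [0.5944 0.2755 0.0737]
jarnear scene [0.4657 0.2528 0.072 ] top [0.4649 0.2486 0.072 ] tri [0.4638 0.249  0.076 ]
vialL scene [0.444  0.3992 0.081 ] top [0.4407 0.3953 0.081 ] tri [0.4403 0.3939 0.0869]
vialR scene [0.4379 0.1475 0.081 ] top [0.434  0.1415 0.081 ] tri [0.4329 0.1415 0.0897]
tubecap scene [0.5886 0.0892 0.015 ] top [0.5862 0.0882 0.015 ] tri [0.5859 0.0878 0.0183]
tubeend scene [0.5289 0.1674 0.015 ] top [0.5263 0.1613 0.015 ] tri [0.5245 0.1617 0.0227]
blue scene [0.3656 0.2812 0.012 ] top [0.3672 0.2781 0.012 ] tri [0.366  0.279  0.0133]
red scene [0.5693 0.3669 0.072 ] top [0.5679 0.3628 0.072 ] tri [0.5667 0.3626 0.0762]
scene [445.8 368.2] 1994.0 c@.015 [ 0.4197 -0.3416  0.015 ]
   [([445, 335], [0.487, -0.311]), ([474, 350], [0.486, -0.374]), ([448, 402], [0.358, -0.372]), ([417, 385], [0.359, -0.309])]
scene [389.  330.3] 1719.0 c@.015 [ 0.4374 -0.2102  0.015 ]
   [([383, 300], [0.497, -0.166]), ([412, 310], [0.507, -0.229]), ([395, 361], [0.382, -0.251]), ([365, 350], [0.372, -0.19])]
scene [44
[... 297 characters left out ...]
015 [ 0.5057 -0.0241  0.015 ]
   [([356, 255], [0.574, -0.057]), ([326, 295], [0.444, -0.056]), ([300, 282], [0.444, 0.01]), ([332, 243], [0.577, 0.007])]
top [439.5 283.3] 942.5 c@.015 [ 0.423 -0.342  0.015]
   [([428, 262], [0.485, -0.31]), ([451, 263], [0.482, -0.377]), ([451, 304], [0.363, -0.373]), ([428, 304], [0.364, -0.307])]
top [393.8 276.9] 964.5 c@.015 [ 0.4425 -0.2096  0.015 ]
   [([401, 254], [0.509, -0.232]), ([409, 295], [0.39, -0.253]), ([387, 300], [0.376, -0.189]), ([379, 258], [0.498, -0.168])]
top [329.4 253.1] 969.5 c@.015 [ 0.5128 -0.0232  0.015 ]
   [([340, 231], [0.578, -0.055]), ([340, 275], [0.449, -0.054]), ([318, 275], [0.449, 0.01]), ([318, 232], [0.575, 0.01])]
```

View pics/s2.png

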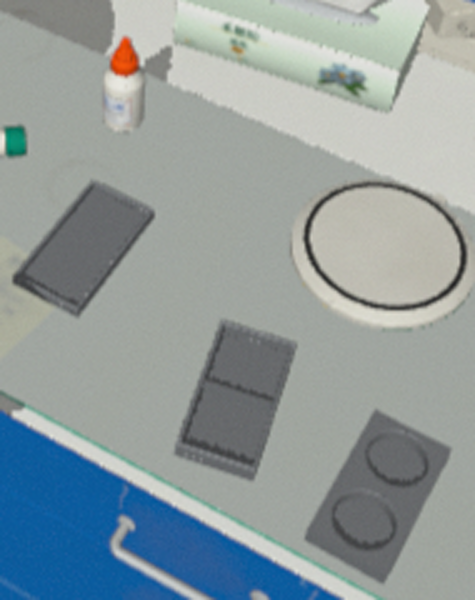

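Targets:
- Vials: (.442,.397) and (.435,.143).
- Jars: (.465,.250) and (.595,.276).
- Tube: centre (.556,.126).
- Vial pockets: (.454,-.343) and (.392,-.343).
- Jar bays: (.473,-.205) and (.412,-.215).
- Strip tray: (.513,-.023), yaw about 0.

First I'll align tool y with world y and go above the left vial.

Emit:
send_rows(
  moves=[0,0,0,-0.76,0,0,0,0,-0.76,0,0,0,0,-0.76,0,0,0,0,-0.76,0,-0.63,-0.5,0.1,0,0,-0.63,-0.5,0.1,0,0,-0.63,-0.5,0.1,0,0,-0.63,-0.5,0.1,0,0,-0.63,-0.5,0.1,0,0,-0.63,-0.5,0.1,0,0,-0.63,-0.5,0.1,0,0,-0.63,-0.5,0.1,0,0],
  newtons=15,
)

```text
time_s: 1.6
ee_pos: [0.4405, 0.3945, 0.1819]
tool_rot: [-0.003, -3.141, 0.001]
ft_force: [0.2, 0.3, 0.7]
width: 0.0874
gripper_force: 0.0
```

Emit:
send_rows(
  moves=[-0.02,0.05,0.5,0,0,0,0,0.6,0,0,0,0,0.6,0,0,0,0,0.6,0,0,0,0,0.4,0,0,0,0,0.3,0,0,0,0,0,0,0,0,0,0,0,1,0,0,0,0,1,0,0,0,0,1,0,0,0,0,1,0,0,0,0,1],
  newtons=15,
)

```text
time_s: 3.1
ee_pos: [0.4408, 0.3981, 0.0327]
tool_rot: [0.003, 3.141, 0.0]
ft_force: [-0.1, 0.1, 0.8]
width: 0.045
gripper_force: 0.0
```

Emit:
send_rows(
  moves=[0,0,0,0,1,0,0,0,0,1,0,0,0,0,1],
)

```text
time_s: 3.48
ee_pos: [0.4408, 0.398, 0.0325]
tool_rot: [-0.003, -3.142, 0.0]
ft_force: [-0.3, -0.6, 0.4]
width: 0.0266
gripper_force: 15.0
```

Emit:
send_rows(
  moves=[0,0,-0.4,0,1,0,0,-0.7,0,1,0,0,-0.8,0,1,0,0,-0.7,0,1,0,-0.3,0,0,1,0,-0.5,0,0,1,0,-0.7,0,0,1,0,-0.8,0,0,1,0,-0.8,0,0,1,0,-0.8,0,0,1,0,-0.8,0,0,1,0,-0.8,0,0,1],
)

```text
time_s: 4.97
ee_pos: [0.4392, 0.1212, 0.1618]
tool_rot: [-0.003, -3.14, 0.001]
ft_force: [0.3, 0.6, -1.5]
width: 0.0264
gripper_force: 15.0
```

Emit:
send_rows(
  moves=[0,-0.8,0,0,1,0,-0.8,0,0,1,-0.03,-0.8,0,0,1,-0.03,-0.8,0,0,1,-0.03,-0.8,0,0,1,-0.03,-0.8,0,0,1,-0.03,-0.8,0,0,1,-0.03,-0.8,0,0,1,-0.03,-0.8,0,0,1,0,-0.7,0,0,1,0,-0.5,0,0,1,0,0,0,0,1],
)

```text
time_s: 6.48
ee_pos: [0.4493, -0.2981, 0.1621]
tool_rot: [-0.006, -3.141, -0.001]
ft_force: [0.4, 0.9, 0.7]
width: 0.0265
gripper_force: 15.0
```

Emit:
send_rows(
  moves=[-0.05,-0.45,0,0,1,-0.05,-0.45,0.3,0,1,0,0,0.6,0,1,0,0,0.5,0,1,0,0,0.3,0,1,0,0,0,0,1],
)

```text
time_s: 7.22
ee_pos: [0.4544, -0.3412, 0.0764]
tool_rot: [-0.002, -3.14, -0.003]
ft_force: [-0.1, -1.2, 0.2]
width: 0.0265
gripper_force: 15.0
```

Run:
```python
from h import *
im=get_image("scene");cv2.imwrite("pics/s3f.png",im);cv2.imwrite("pics/s3.png",cv2.resize(im[250:430,350:510],None,fx=3.3,fy=3.3,interpolation=2))
s=state();print(s["ee_pos"]);
for p in((.454,-.343,.018),(.392,-.343,.018)):print(proj("scene",np.array(p)))
for x,y in((397,459),(364,521)):print(onz("scene",(295+x/2.5-.3,170+y/2.5-.3),.018))
```

```text
[ 0.45510601 -0.34188659  0.07764165]
[453.57607361 354.21813338]
[441.01525205 379.18281785]
[ 0.45580366 -0.34210065  0.018     ]
[ 0.3933441 -0.3409621  0.018    ]
```

View pics/s3.png

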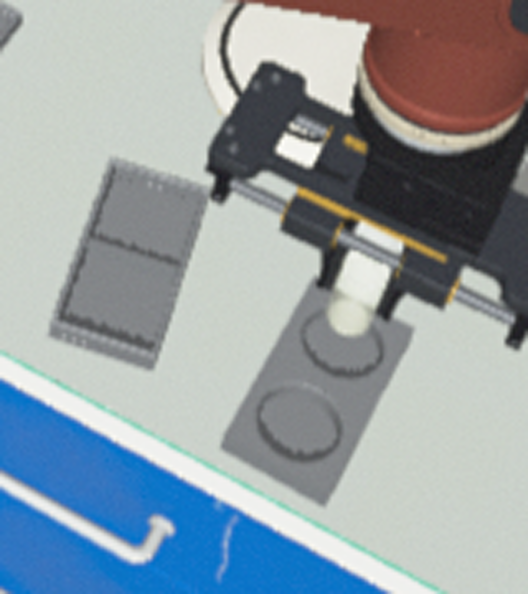

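The picture shows the vial held upright above the far pocket at (342,340), and the pocket estimate agrees to 2 mm. I'll lower and release.

Emit:
send_rows(
  moves=[0,0,0.3,0,1,0,0,0.3,0,1,0,0,0.18,0,1,0,0,0,0,1,0,0,0,0,1,0,0,0,0,0.5,0,0,0,0,0,0,0,0,0,0,0,0,0,0,0,0,0,-0.2,0,0,0,0,-0.5,0,0,0,0,-0.8,0,0],
)

```text
time_s: 8.78
ee_pos: [0.4542, -0.3412, 0.1136]
tool_rot: [-0.003, -3.14, -0.003]
ft_force: [1.2, -0.4, 0.4]
width: 0.0842
gripper_force: 0.0
```

Emit:
send_rows(
  moves=[0,0,-0.8,0,0,0,0.4,-0.6,0,0,0,0.8,0,0,0,0,0.9,0,0,0,0,0.9,0,0,0,0,0.9,0,0,0,0,0.9,0,0,0,0,0.9,0,0,0,0,0.9,0,0,0,0,0.9,0,0,0,0,0.9,0,0,0,0,0.9,0,0,0],
)

```text
time_s: 10.28
ee_pos: [0.4559, 0.1245, 0.1846]
tool_rot: [0.003, 3.14, 0.0]
ft_force: [0.9, 0.2, -0.6]
width: 0.0874
gripper_force: 0.0
```

Emit:
send_rows(
  moves=[0.2,0.2,0,0,0,0.2,0.15,0,0,0,0,0,0.5,0,0,0,0,0.7,0,0,0,0,0.7,0,0,0,0,0.5,0,0,0,0,0.4,0,0,0,0,0.2,0,0,0,0,0,0,0,0,0,0,0,1,0,0,0,0,1,0,0,0,0,1],
)

```text
time_s: 11.78
ee_pos: [0.4363, 0.1406, 0.0341]
tool_rot: [0.003, 3.141, 0.0]
ft_force: [0.8, 0.0, -0.6]
width: 0.0647
gripper_force: 0.0
```

Emit:
send_rows(
  moves=[0,0,0,0,1,0,0,0,0,1,0,0,0,0,1,0,0,0,0,1,0,0,0,0,1,0,0,0,0,1],
)

```text
time_s: 12.52
ee_pos: [0.4359, 0.1406, 0.0336]
tool_rot: [0.003, 3.142, 0.0]
ft_force: [0.1, 0.3, 0.7]
width: 0.0262
gripper_force: 15.0
```

Emit:
send_rows(
  moves=[0,0,-0.4,0,1,0,0,-0.7,0,1,0,0,-0.8,0,1,0,0,-0.7,0,1,0,-0.3,0,0,1,0,-0.5,0,0,1,0,-0.7,0,0,1,0,-0.8,0,0,1,0,-0.8,0,0,1,0,-0.8,0,0,1,0,-0.8,0,0,1,0,-0.8,0,0,1],
)

```text
time_s: 14.02
ee_pos: [0.4341, -0.1359, 0.162]
tool_rot: [-0.004, -3.14, -0.001]
ft_force: [0.6, 0.5, -0.2]
width: 0.0265
gripper_force: 15.0
```

Emit:
send_rows(
  moves=[0.1,-0.8,0,0,1,0.15,-0.8,0,0,1,0.2,-0.8,0,0,1,0.2,-0.8,0,0,1,0.15,-0.6,0,0,1,0,-0.3,0,0,1,0,0,0,0,1],
)

```text
time_s: 14.9
ee_pos: [0.3945, -0.3395, 0.1626]
tool_rot: [-0.005, -3.141, -0.002]
ft_force: [0.3, -0.8, 0.3]
width: 0.0266
gripper_force: 15.0
```

Emit:
send_rows(
  moves=[0.04,-0.04,0.4,0,1,0,0,0.6,0,1,0,0,0.6,0,1,0,0,0.4,0,1,0,0,0.3,0,1,0,0,0.18,0,1,0,0,0,0,1,0,0,0,0,1,0,0,0,0,0.5,0,0,0,0,0,0,0,0,0,0,0,0,0,0,0],
)

```text
time_s: 16.4
ee_pos: [0.393, -0.3414, 0.0396]
tool_rot: [0.003, 3.141, -0.0]
ft_force: [-0.9, 1.2, 0.3]
width: 0.0584
gripper_force: 0.0
```

Emit:
send_rows(
  moves=[0,0,-0.2,0,0,0,0,-0.6,0,0,0,0,-0.8,0,0,0,0,-0.8,0,0,0,0.4,-0.4,0,0,-0.1,0.8,0,0,0,-0.2,0.9,0,0,0,-0.2,0.9,0,0,0,-0.2,0.9,0,0,0,-0.2,0.9,0,0,0,-0.2,0.9,0,0,0,-0.2,0.9,0,0,0],
)

```text
time_s: 17.9
ee_pos: [0.4589, -0.01, 0.1805]
tool_rot: [0.003, 3.14, -0.001]
ft_force: [0.0, 0.7, 0.3]
width: 0.0872
gripper_force: 0.0
```

Run:
```python
from h import *
im=get_image("scene");cv2.imwrite("pics/s4.png",cv2.resize(im[140:420,150:490],None,fx=2,fy=2,interpolation=2))
print(state()["ee_pos"])
```

```text
[ 0.45948615 -0.00545851  0.18053099]
```

View pics/s4.png

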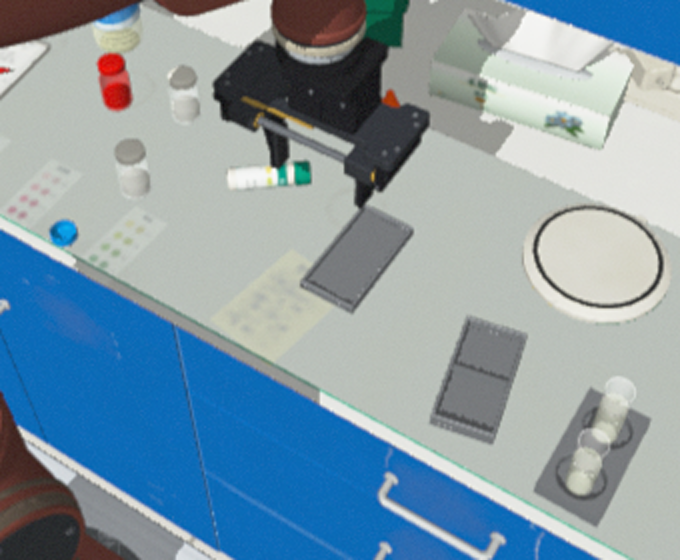

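The picture shows both vials upright in the rack pockets at (585,465) and (612,410). Next is the near jar.

Emit:
send_rows(
  moves=[-0.02,0.5,0,0,0,-0.02,0.8,0,0,0,-0.02,0.9,0,0,0,-0.02,0.9,0,0,0,-0.02,0.9,0,0,0,-0.02,0.7,0,0,0,0,0.4,0.3,0,0,0,0,0.7,0,0,0,0,0.7,0,0,0,0,0.6,0,0,0,0,0.4,0,0,0,0,0.3,0,0],
)

```text
time_s: 19.45
ee_pos: [0.4642, 0.2426, 0.0278]
tool_rot: [-0.004, -3.14, 0.001]
ft_force: [-0.1, -0.2, 0.3]
width: 0.0867
gripper_force: 0.0
```

Emit:
send_rows(
  moves=[0,0,0.1,0,0,0,0,0,0,0,0,0,0,0,1,0,0,0,0,1,0,0,0,0,1,0,0,0,0,1,0,0,0,0,1,0,0,0,0,1,0,0,0,0,1],
)

```text
time_s: 20.58
ee_pos: [0.4652, 0.2436, 0.0247]
tool_rot: [0.003, 3.141, 0.0]
ft_force: [0.2, 0.9, 1.4]
width: 0.037
gripper_force: 15.0
```

Emit:
send_rows(
  moves=[0,0,-0.4,0,1,0,0,-0.7,0,1,0,0,-0.7,0,1,0,-0.3,-0.4,0,1,0,-0.6,0,0,1,0,-0.8,0,0,1,0.1,-0.8,0,0,1,0.1,-0.8,0,0,1,0.1,-0.8,0,0,1,0.1,-0.8,0,0,1,0.1,-0.8,0,0,1,0.1,-0.8,0,0,1],
)

```text
time_s: 22.08
ee_pos: [0.4338, -0.0827, 0.1343]
tool_rot: [-0.003, -3.141, 0.0]
ft_force: [-0.5, -0.1, -1.6]
width: 0.0366
gripper_force: 14.9
```

Emit:
send_rows(
  moves=[0.15,-0.8,0,0,1,0.15,-0.8,0,0,1,0.16,-0.6,0,0,1,0,-0.27,0,0,1,0,0,0,0,1,0,0,0.4,0,1,0,0,0.6,0,1,0,0,0.5,0,1,0,0,0.2,0,1,0,0,0,0,1],
)

```text
time_s: 23.32
ee_pos: [0.411, -0.2039, 0.0491]
tool_rot: [-0.001, -3.14, -0.002]
ft_force: [-0.1, 0.5, -1.0]
width: 0.0365
gripper_force: 14.9
```

Emit:
send_rows(
  moves=[0,-0.22,0,0,1,0,0,0.2,0,1,0,0,0.18,0,1,0,0,0,0,1,0,0,0,0,1,0,0,0,0,0.4,0,0,0,0,0.1,0,0,0,0,0.1,0,0,-0.2,0,0,0,0,-0.5,0,0,0,0,-0.7,0,0,0,0,-0.8,0,0],
)

```text
time_s: 24.82
ee_pos: [0.4109, -0.2157, 0.1419]
tool_rot: [-0.003, -3.141, -0.0]
ft_force: [0.4, -0.8, 1.0]
width: 0.0864
gripper_force: 0.0
```

Emit:
send_rows(
  moves=[-0.2,0.5,-0.6,0,0,-0.4,0.8,0,0,0,-0.4,0.8,0,0,0,-0.4,0.8,0,0,0,-0.4,0.8,0,0,0,-0.4,0.8,0,0,0,-0.4,0.8,0,0,0,-0.4,0.8,0,0,0,-0.3,0.8,0,0,0,-0.3,0.8,0,0,0,-0.1,0.8,0,0,0,0,0.5,0,0,0],
)

```text
time_s: 26.32
ee_pos: [0.5972, 0.2357, 0.1712]
tool_rot: [0.001, 3.141, 0.001]
ft_force: [-0.2, -0.7, 0.5]
width: 0.0872
gripper_force: 0.0
```

Emit:
send_rows(
  moves=[0,0.4,0,0,0,0,0.33,0,0,0,0,0,0.4,0,0,0,0,0.7,0,0,0,0,0.7,0,0,0,0,0.6,0,0,0,0,0.4,0,0,0,0,0.12,0,0,0,0,0,0,0,0,0,0,0,1,0,0,0,0,1,0,0,0,0,1],
)

```text
time_s: 27.82
ee_pos: [0.5975, 0.2705, 0.0253]
tool_rot: [0.003, 3.14, 0.001]
ft_force: [0.5, -1.6, -0.7]
width: 0.0646
gripper_force: 0.0
```

Emit:
send_rows(
  moves=[0,0,0,0,1,0,0,0,0,1,0,0,0,0,1,0,0,0,0,1,0,0,0,0,1],
)

```text
time_s: 28.45
ee_pos: [0.5972, 0.2704, 0.0246]
tool_rot: [0.003, 3.141, 0.0]
ft_force: [0.2, 0.5, 0.9]
width: 0.0368
gripper_force: 15.0
```

Emit:
send_rows(
  moves=[0,0,-0.4,0,1,0,0,-0.7,0,1,0,0,-0.7,0,1,0.1,-0.3,-0.4,0,1,0.2,-0.6,0,0,1,0.3,-0.8,0,0,1,0.3,-0.8,0,0,1,0.3,-0.8,0,0,1,0.3,-0.8,0,0,1,0.3,-0.8,0,0,1,0.3,-0.8,0,0,1,0.2,-0.8,0,0,1],
)

```text
time_s: 29.95
ee_pos: [0.481, -0.0558, 0.1359]
tool_rot: [0.003, 3.14, -0.001]
ft_force: [0.3, 0.0, -0.2]
width: 0.0369
gripper_force: 15.0
```

Emit:
send_rows(
  moves=[0.1,-0.8,0,0,1,0.08,-0.8,0,0,1,0,-0.7,0,0,1,0,-0.5,0,0,1,0,-0.2,0,0,1,0,0,0.4,0,1,0,0,0.6,0,1,0,0,0.4,0,1,0,0,0.2,0,1,0,0,0,0,1],
)

```text
time_s: 31.2
ee_pos: [0.472, -0.204, 0.0544]
tool_rot: [-0.002, -3.141, -0.001]
ft_force: [0.1, 1.2, -0.4]
width: 0.0371
gripper_force: 15.0
```

Emit:
send_rows(
  moves=[0,-0.02,0.2,0,1,0,0,0.2,0,1,0,0,0.08,0,1,0,0,0,0,1,0,0,0,0,1,0,0,0,0,0.4,0,0,0,0,0.1,0,0,0,0,0.1,0,0,-0.2,0,0,0,0,-0.5,0,0,0,0,-0.7,0,0,0,0,-0.8,0,0],
)

```text
time_s: 32.7
ee_pos: [0.4719, -0.2053, 0.1419]
tool_rot: [-0.003, -3.141, -0.0]
ft_force: [0.7, -0.2, 0.5]
width: 0.0865
gripper_force: 0.0
```

Run:
```python
from h import *
im=get_image("scene");cv2.imwrite("pics/s5.png",np.vstack([cv2.resize(im[200:260,240:330],None,fx=6,fy=6,interpolation=2),cv2.resize(im[290:410,350:485],(540,240),interpolation=2)]))
t=get_image("top");cv2.imwrite("pics/t5.png",cv2.resize(t[215:260,255:300],None,fx=12,fy=12,interpolation=2))
```

```text
(no output)
```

View pics/s5.png

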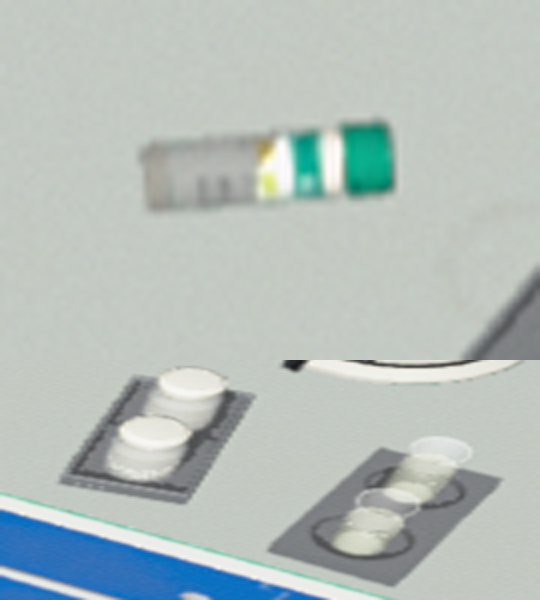

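View pics/t5.png

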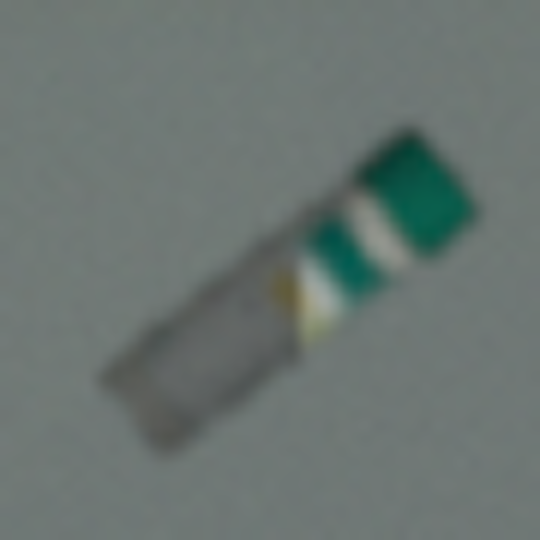

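The jars stand in both bays, the vials in both pockets, and the tube is unchanged, with its cap end at t5 (444,169) and its other end at (137,415). That puts its axis at about 128.7° and its centre at about (.557,.126). I'll go over the tube.

Emit:
send_rows(
  moves=[-0.1,0.4,0,0,0,-0.2,0.8,0,0,0,-0.2,0.8,0,0,0,-0.2,0.8,0,0,0,-0.2,0.8,0,0,0,-0.2,0.8,0,0,0,-0.2,0.8,0,0,0,-0.2,0.7,0,0,0,-0.2,0.5,0,0,0,0,0.2,0,0.5,0,0,0,0,0.8,0,0,0,0,0.8,0],
)

```text
time_s: 34.3
ee_pos: [0.5574, 0.1246, 0.1401]
tool_rot: [-0.335, -3.123, 0.0]
ft_force: [-0.5, 0.3, 0.1]
width: 0.087
gripper_force: 0.0
```

Emit:
send_rows(
  moves=[0,0,0,0.8,0,0,0,0,0.8,0,0,0,0,0.8,0,0,0,0,0.8,0,0,0,0,0.8,0,0,0,0,0.8,0,0,0,0,0.8,0,0,0,0,0.8,0,0,0,0,0.45,0,0,0,0,0,0],
)

```text
time_s: 35.55
ee_pos: [0.5575, 0.1243, 0.1402]
tool_rot: [-1.361, -2.831, 0.001]
ft_force: [0.1, 0.1, -0.1]
width: 0.087
gripper_force: 0.0
```

Run:
```python
from h import *
from scipy.spatial.transform import Rotation as Ro
s=state();R=Ro.from_rotvec(s["tool_rot"]).as_matrix();p=np.array(s["ee_pos"])
print(p.round(4),"y ang",np.degrees(np.arctan2(R[1,1],R[0,1])),"tool shift units",(R.T@(np.array([.557,.126,.010])-p)/.05).round(3))
print(onz("top",(278.7,238.8),.015),onz("scene",(240+269/6-.4,200+169/6-.4),.015))
```

```text
[0.5575 0.1243 0.1402] y ang 38.641107243199194 tool shift units [0.032 0.014 2.605]
[0.55575097 0.12498088 0.015     ] [0.55782057 0.12770796 0.015     ]
```

Emit:
send_rows(
  moves=[0.03,0,0.4,0,0,0,0,0.6,0,0,0,0,0.6,0,0,0,0,0.5,0,0,0,0,0.35,0,0,0,0,0.17,0,0,0,0,0,0,0,0,0,0,0,1,0,0,0,0,1,0,0,0,0,1,0,0,0,0,1,0,0,0,0,1],
)

```text
time_s: 37.05
ee_pos: [0.5569, 0.1255, 0.0096]
tool_rot: [1.362, 2.831, 0.0]
ft_force: [0.4, -0.4, -0.4]
width: 0.0448
gripper_force: 0.0
```

Emit:
send_rows(
  moves=[0,0,0,0,1,0,0,0,0,1,0,0,0,0,1,0,0,0,0,1],
)

```text
time_s: 37.55
ee_pos: [0.5568, 0.1255, 0.0095]
tool_rot: [-1.362, -2.831, 0.0]
ft_force: [0.2, 0.1, -0.2]
width: 0.0264
gripper_force: 15.0
```

Emit:
send_rows(
  moves=[0,0,-0.4,0,1,0,0,-0.7,0,1,0,0,-0.6,-0.4,1,0,0,-0.3,-0.8,1,0,0,0,-0.8,1,0,0,0,-0.8,1,0,0,0,-0.8,1,0,0,0,-0.8,1,0,0,0,-0.8,1,0,0,0,-0.8,1,0,0,0,-0.8,1,0,0,0,-0.8,1],
)

```text
time_s: 39.05
ee_pos: [0.5573, 0.1255, 0.1112]
tool_rot: [0.21, 3.133, 0.0]
ft_force: [0.4, -0.6, -0.2]
width: 0.0268
gripper_force: 15.0
```

Emit:
send_rows(
  moves=[0,0,0,-0.8,1,0,0,0,-0.8,1,0,0,0,-0.55,1,0,-0.3,0,0,1,0.1,-0.6,0,0,1,0.2,-0.7,0,0,1,0.2,-0.6,0,0,1,0.2,-0.5,0,0,1,0.2,-0.3,0,0,1,0,0,0,0,1],
)

```text
time_s: 40.3
ee_pos: [0.5234, -0.0286, 0.1099]
tool_rot: [-0.119, 3.139, -0.0]
ft_force: [0.2, 0.1, -0.6]
width: 0.0263
gripper_force: 15.0
```

Run:
```python
from h import *
from scipy.spatial.transform import Rotation as Ro
s=state();R=Ro.from_rotvec(s["tool_rot"]).as_matrix();p=np.array(s["ee_pos"])
print(p.round(4),"y ang",np.degrees(np.arctan2(R[1,1],R[0,1])),"tool shift units",(R.T@(np.array([.512,-.023,.015])-p)/.05).round(3),s["width"])
im=get_image("scene");cv2.imwrite("pics/s6.png",cv2.resize(im[170:310,250:420],None,fx=3.5,fy=3.5,interpolation=2))
```

```text
[ 0.5234 -0.0286  0.1099] y ang 94.3335697322151 tool shift units [0.219 0.13  1.898] 0.026348756469114682
```

View pics/s6.png

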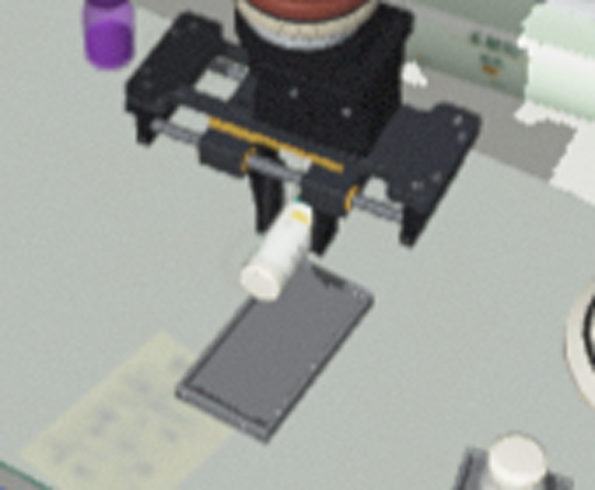

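The tube is held level over the tray and over-turned by 4°. I'll correct that, then lower.

Emit:
send_rows(
  moves=[0,0,0,0.38,1,0,0,0,0.38,1,0.22,0.11,0,0,1,0,0,0.4,0,1,0,0,0.5,0,1,0,0,0.5,0,1,0,0,0.3,0,1,0,0,0.1,0,1,0,0,0,0,1,0,0,0,0,1],
)

```text
time_s: 41.6
ee_pos: [0.5135, -0.0222, 0.0205]
tool_rot: [-0.004, 3.14, -0.001]
ft_force: [-0.0, -0.1, 0.0]
width: 0.0267
gripper_force: 15.0
```

Lower the last 6 mm, then open gently and lift.

Emit:
send_rows(
  moves=[0,0,0.11,0.04,1,0,0,0,0,1,0,0,0,0,1,0,0,0,0,0.6,0,0,0,0,0.45,0,0,0,0,0.3,0,0,0,0,0,0,0,0,0,0,0,0,0,0,0,0,0,-0.2,0,0,0,0,-0.5,0,0,0,0,-0.7,0,0],
)

```text
time_s: 43.1
ee_pos: [0.5119, -0.0219, 0.0845]
tool_rot: [-0.003, -3.14, -0.001]
ft_force: [0.7, -0.4, 0.6]
width: 0.0865
gripper_force: 0.0
```

Emit:
send_rows(
  moves=[0,0,-0.8,0,0,0,0,-0.8,0,0,0,0.5,-0.4,0,0,0,0.8,0,0,0,0,0.8,0,0,0,0,0.8,0,0,0,0,0.8,0,0,0,0,0.8,0,0,0,0,0.4,0,0,0,0,0,0,0,0],
)

```text
time_s: 44.35
ee_pos: [0.513, 0.2236, 0.1843]
tool_rot: [-0.0, 3.141, -0.0]
ft_force: [0.7, 0.4, 1.0]
width: 0.087
gripper_force: 0.0
```

Run:
```python
from h import *
im=get_image("scene");cv2.imwrite("pics/s7.png",cv2.resize(im[140:410,160:490],None,fx=2.2,fy=2.2,interpolation=2))
```

```text
(no output)
```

View pics/s7.png

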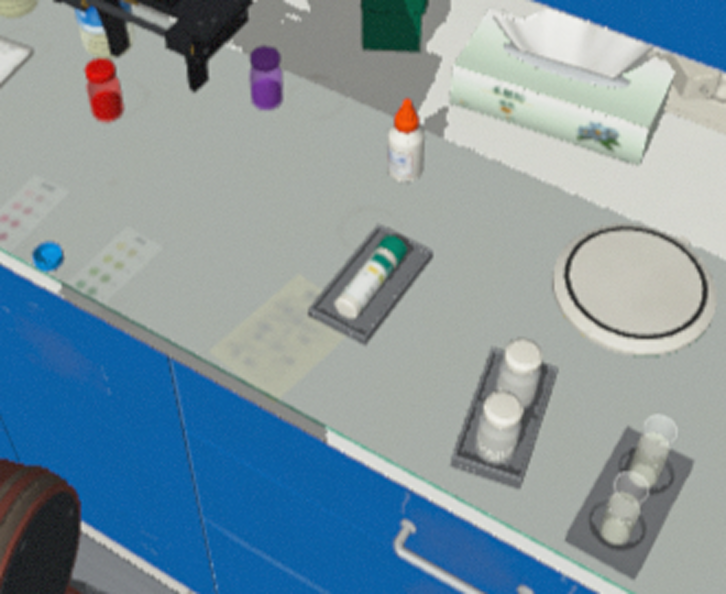

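The picture shows the tube lying lengthwise in the strip tray (372,275), the jars in their bays (498,425) and (520,370), and the vials in their pockets (620,515) and (653,450). The dropper, blue cap and look-alikes are in place.

```bash
python3 -c "
from workcell import *
print(finish_job())"
```

```text
the job is handed in; nothing more can be done
None
```

I handed the job in at about 44 s of robot time: both vials are in the rack, both jars are in the jar tray, the tube lies lengthwise in the strip tray, and the last picture shows the dropper bottle and blue cap where they were.

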